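Open the mould and hold the side core back

ROBOT

A 6-joint arm with a two-finger parallel gripper is mounted at the origin on the work surface. World frame = base frame: x ahead of the robot, y to its left, z up, the work surface at z = 0. Lengths are in m, angles in rad, forces in N, time in s.
With the tool pointing down it reaches from about 0.35 to 0.8 m from the base axis. Payload 7.3 kg.
Tool frame: the origin (TCP) lies midway between the tips of the shut fingers; the grasp point (between the pads) lies 19 mm behind it; y points along the fingers, x is the direction in which the jaws open and shut, and the axes are right-handed (so a half turn about y gives the same grasp; the last joint's range is limited). The gripper opens to 85 mm and grips with 20 to 120 N. Pads are 22 mm wide; open, the fingers measure 114 mm over their backs; the gripper's body (76 mm by 85 mm) begins 54 mm behind the grasp point. The pads swing forward as they close: fully open they stand 13 mm farther back than shut.
Start: joints at [1.18, 0.342, 1.524, -0, 1.275, -0.146], TCP at [0.127, 0.509, 0.209] pointing down, gripper open.
Joint ranges: [-2.53, 2.53], [-0.77, 2.02], [0.04, 2.7], [-1, 4.14], [0.28, 2.66], [-3.11, 3.11]. Speed limits (rad/s): [2.57, 2.57, 3.14, 3.14, 3.14, 3.14].

INTERFACE

Orientations are given as a 3x3 rotation matrix whose columns are the frame's x, y, z axes.
In Python, from workcell import * gives the robot as it stands.
- The arm moves only by the shell command python3 -m inch 'ROWS' [FORCE]. ROWS is JSON, a list of rows, each a list of 5 numbers: the shift along the tool's x, y, z in mm, then the turn about the tool's y in rad, then the opening, from 0 (shut) to 1 (fully open). A call has 1 to 20 rows; each row is the pose to reach, as a shift and turn from the pose measured when the call began, along the tool's axes at that moment; what a row does not reach only later rows make up. A row lasts 1/10 s, in which the tool goes at most 50 mm and 8.59 degrees, less where a joint would pass 70% of its speed; a pose out of reach is approached as far as the arm can. A call with a gripper value outside its range is refused whole. The fingers move at their own pace and stop on an object; FORCE is the grip in N (left out, the last holds). Time passes only in rows, so rows that repeat a pose let the fingers close. It gives the time, the measured TCP pose, the force and the opening at its end, in the units of the state.
- sense(): the state, without advancing time (a new reading comes with each control period).
- capture(name): name is "side" or "top"; returns the picture (480x640x3 uint8, blue, green, red); there is no depth.
- camera_model(name): a dict with "fx", "fy", "cx", "cy" (pixels), "D" ([k1, k2, p1, p2, k3] as OpenCV has them; the pictures are not rectified), "extrinsics" (4x4, takes a point from camera to world coordinates). Camera axes: x right, y down, z forward; pixel columns grow to the right and rows downward; lengths in m; the calibration is good to about 2 mm. A picture is of the moment at which its call begins. camera_model takes no time and is no camera call.
- finish_job(): hands the job in, once; it reports no verdict.
The state is a dict: "time_s": time; "joints": joint angles; "joint_velocities": joint speeds; "joint_torque": joint torques, N m; "ee_pos": TCP position; "tcp_rot": TCP orientation; "wrist_force": force on the tool from outside, world axes, zero at the start; "ft_torque": the same for the moment, N m; "opening": finger opening in m.
Only numpy, scipy, OpenCV 4.12 (cv2) and the standard library are available. Lean on these libraries where they do the work, as an engineer would, in place of code of your own. Each camera call takes 0.05 s, during which the arm holds its last target. There are 200 camera calls.

TASK

Open this mould so that the moulded housing can be taken out: lift the loose top plate off by its handle and lay it gently, without dropping it, level and centred across the two bars of the setting-down rest with its boss in the gap, and let go of it. Then draw the spring-loaded side core out by its own handle until the outer edge of the slide block is level with the scribed lines on the guide rails, and keep it there: finish while still holding it, because it springs back when let go. Leave everything else on the bench where it is.

Things in the scene. Friction and masses are not known exactly. Their poses are not given: they have to be found in the camera images.
- plate_handle (a point): centre of the handle bar of the mould's loose top plate: black bridge handle on the plate's middle, bar along the plate's y, 90 mm long, 12 thick (plate x), 14 high, this point 52 above the plate's underside, 31 clear under the bar; pinched from above by fingers closing along the plate's x. Axes are the plate's, z up; at the start they have the mould's yaw
- plate: the top plate: aluminium, 120 mm (x) x 110 (y) x 14, about 0.55 kg, lying on the mould's cavity block. Origin: middle of its flat underside. A boss 60 (x) x 28 (y) hangs 11 below the underside. Two pins of the mould stand 8 up into 13 mm holes in it (1.5 play all round): lift it straight up 30 before moving sideways
- rest: setting-down rest, fixed on the rotary table across from the mould: dark steel foot 120 x 100 x 8 mm with two flat bars on edge along its x, 120 long, 10 thick, middles 31 to either side, gap 52 between, tops 45 above its underside (origin). The plate lies on both bars with its boss lengthwise in the gap (crosswise it does not fit): plate x along rest x, handle bar across; a half turn is the same
- rest_top (a point): middle of the rest, between the two bars and level with their tops: the middle of the plate's underside belongs here. Axes as the rest's (x along the bars, z up)
- parting (a point): middle of the flat top face of the mould's cavity block, 120 x 120 mm, 62 above the rotary table: the plate's underside lies here at the start. Axes the mould's: x from the slide towards the cavity, z up. The mould is clamped to the rotary table, a steel disc whose top is 20 above the green bed (z = 0.020)
- core_handle (a point): centre of the side core's own handle bar: black bridge handle on the dark steel slide block on the robot's side of the mould; bar along the mould's y, 74 mm long, 12 thick (x), 14 high, 39 clear under it; this point is 92 above the rotary table. Pinched or hooked from above by fingers closing along the mould's x. Moves with the slide
- core_edge (a point): middle of the slide block's outer (robot-side, mould -x) top edge, the edge that is brought level with the mark. The block is 46 mm (x) x 58 (y), its top 46 above the rotary table. Moves with the slide
- mark (a point): middle between the two thin black lines scribed across the tops of the aluminium guide rails to the left and right of the slide block; 25 mm outwards (mould -x) of the block's outer edge when the core is home. Axes the mould's; the slide is drawn along -x
- core (a joint): travel of the side core (m): 0 fully home in the cavity, grows as the slide is drawn outwards (mould -x), 0.025 when its outer edge is level with the mark, 0.036 at the end stop. A spring drives it home: about 4 N at home, 9 N at the mark, plus 1 N of friction; it runs back when let go
- scraper: bystander, leave alone: paint scraper with a wooden handle and flat steel blade, about 200 long, 21 high; lies on the green bed to the right of the robot; origin under the root of the blade (sizes in mm)
- nut: bystander, leave alone: large hexagon nut, 36 across flats, 18 high, lying flat on the rotary table between the mould and the rest; origin at its underside (sizes in mm)
- spray_can: bystander, leave alone: spray can, 66 diameter, 190 high, stands on the bed to the right of the rotary table; origin at its foot (sizes in mm)
- bottle: bystander, leave alone: drinks bottle, 64 diameter, 200 high, stands beside the spray can; origin at its foot (sizes in mm)
- mallet: bystander, leave alone: hammer lying on the bed at the left of the rotary table; origin under its middle (sizes in mm)
- spare_insert: bystander, leave alone: stepped steel mould insert, 60 x 40 x 30 high, on the rotary table beyond its green hub; origin at its underside (sizes in mm)
- dowel: bystander, leave alone: headed steel dowel, 28 diameter, 52 high, standing on the far part of the rotary table; origin at its foot (sizes in mm)

How it is judged:
By the outcome, as a careful person would: the job done as asked, in the order asked, and still so for the second after the job is handed in, while the arm keeps its last pose, push and grip.
It also fails if it takes over 53 s, if anything falls off the work surface, if the arm or the gripper's body presses on something with over 40 N, if the wrist force passes 120 N, or if a joint passes its speed limit or range.

## Working session

There is one attempt and no reset: what is moved stays moved. The work goes in short steps, Python scripts to look and compute and a shell command to move; the robot and the scene stay as the last step left them, time stands still between calls to the robot, and variables do not carry over. Pictures are saved under pics/ and viewed, about 8 in all and at most 12, crops included, and the job is handed in when it is done.

```bash
ls; mkdir -p pics; python3 - <<'E'
from workcell import *
import cv2,numpy as np
s=sense();print({k:np.round(v,3).tolist() for k,v in s.items()})
for n in("top","side"):
    cv2.imwrite(f"pics/{n}0.png",capture(n));m=camera_model(n);print(n,m["fx"],m["cx"],m["cy"],np.round(m["D"],3),np.round(m["extrinsics"],3).tolist())
E
```

```text
pics
{'time_s': 0.0, 'joints': [1.18, 0.343, 1.525, -0.0, 1.275, -0.146], 'joint_velocities': [0.0, 0.0, 0.001, -0.0, 0.001, 0.001], 'joint_torque': [-0.001, -43.367, -24.601, -0.0, 0.008, -0.0], 'ee_pos': [0.127, 0.509, 0.209], 'tcp_rot': [[0.242, -0.001, -0.97], [0.97, -0.001, 0.242], [-0.002, -1.0, 0.0]], 'wrist_force': [-1.556, -0.569, 0.364], 'ft_torque': [-0.031, 0.017, 0.005], 'opening': 0.086}
top 482.82150046936613 314.32487753456945 239.49923238628747 [0.036 0.    0.    0.    0.   ] [[0.076, -0.975, 0.21, 0.286], [-0.997, -0.075, 0.011, -0.008], [0.005, -0.211, -0.978, 1.303], [0.0, 0.0, 0.0, 1.0]]
side 596.0077758627808 324.6823600835702 241.27630535653054 [0.06 0.   0.   0.   0.  ] [[0.997, -0.029, 0.075, 0.385], [-0.079, -0.509, 0.857, -1.444], [0.013, -0.861, -0.509, 0.97], [0.0, 0.0, 0.0, 1.0]]
```

View pics/top0.png

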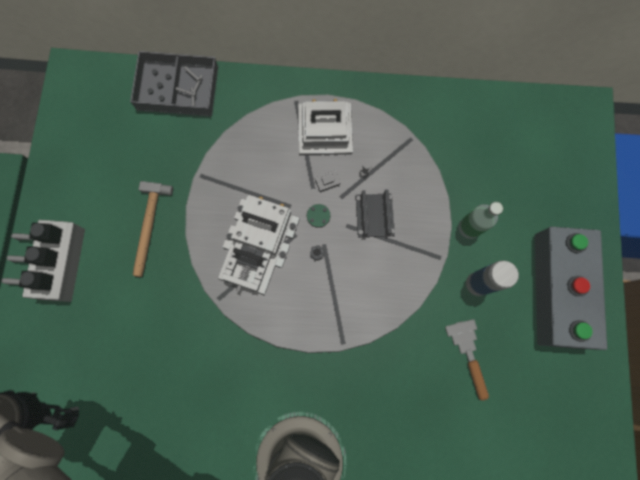

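View pics/side0.png

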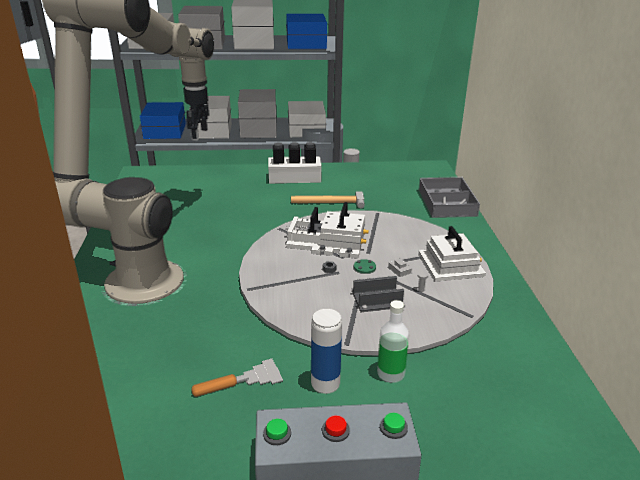

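Top view: mould with its plate at about (262,225), slide handle at about (250,258), rest at about (375,215), nut at (318,252). The object at (326,125) is another mould. Next I'll enlarge the mould and rest.

```bash
cat > h.py <<'E'
from workcell import *
import cv2,numpy as np
def ray(n,uv):
    m=camera_model(n);K=np.array([[m["fx"],0,m["cx"]],[0,m["fy"],m["cy"]],[0,0,1]])
    p=cv2.undistortPoints(np.array(uv,float).reshape(-1,1,2),K,np.array(m["D"]))[:,0]
    E=np.array(m["extrinsics"]);d=np.c_[p,np.ones(len(p))]@E[:3,:3].T
    return E[:3,3],d
def onz(n,uv,z):
    o,d=ray(n,uv);return o+d*((z-o[2])/d[:,2])[:,None]
def proj(n,P):
    m=camera_model(n);K=np.array([[m["fx"],0,m["cx"]],[0,m["fy"],m["cy"]],[0,0,1]])
    E=np.linalg.inv(m["extrinsics"]);r,_=cv2.Rodrigues(E[:3,:3])
    return cv2.projectPoints(np.array(P,float).reshape(-1,1,3),r,E[:3,3],K,np.array(m["D"]))[0][:,0]
def crop(img,x0,y0,x1,y1,f,name):
    c=cv2.resize(img[y0:y1,x0:x1],None,fx=f,fy=f,interpolation=cv2.INTER_CUBIC);cv2.imwrite(name,c)
E
python3 - <<'E'
from h import *
a=cv2.imread("pics/top0.png");b=cv2.imread("pics/side0.png")
crop(a,210,180,410,300,4,"pics/t1.png")
crop(b,270,190,430,310,5,"pics/s1.png")
E
```

```text
(no output)
```

View pics/t1.png

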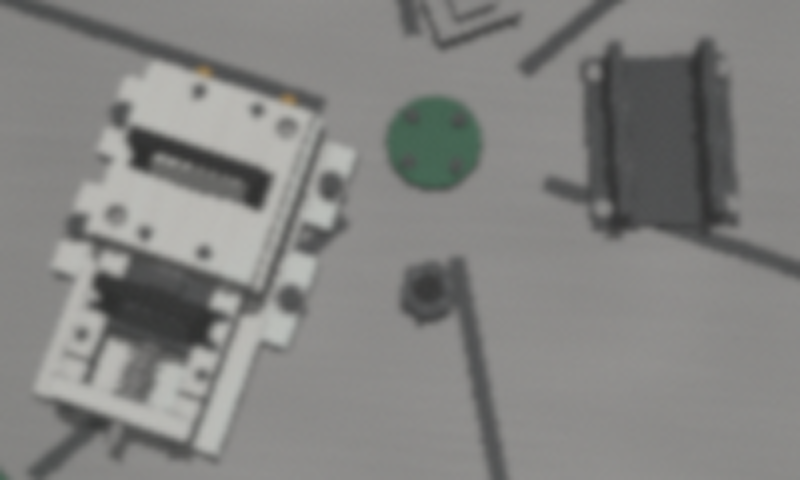

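View pics/s1.png

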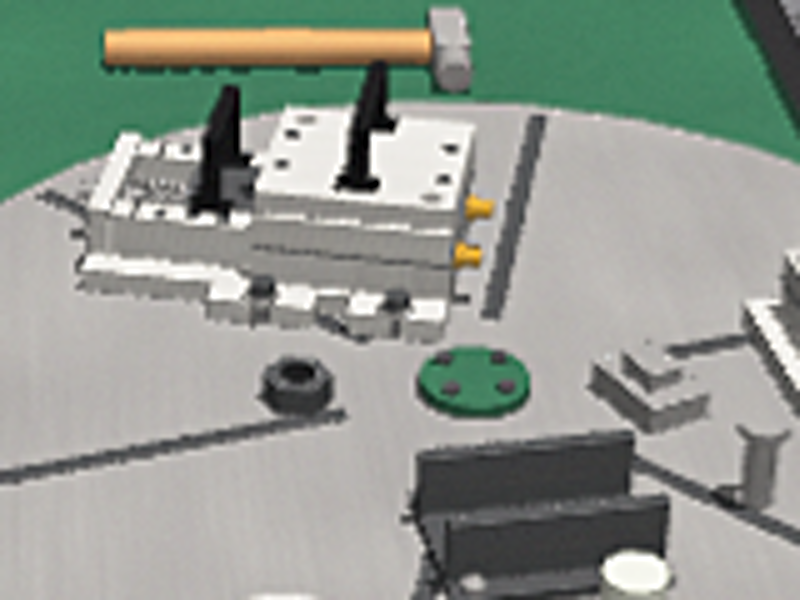

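Top crop: plate-top corners at about (152,62), (325,112), (256,290), (85,236), the plate handle bar at its middle, and the slide handle at about (160,310). Rest bars run about (610,45)-(613,230) and (705,42)-(710,228). I'll compute poses and overlay a check.

```bash
cat > est.py <<'E'
from h import *
def T(c):return np.array(c,float)/4+[210,180]
c=onz("top",T([(152,62),(325,112),(256,290),(85,236)]),0.096)
print("plate corners",c.round(4).tolist(),"sides",[np.linalg.norm(c[i]-c[(i+1)%4]).round(4) for i in range(4)])
ctr=c.mean(0);dx=(c[0]+c[1]-c[2]-c[3])[:2];dy=(c[0]+c[3]-c[1]-c[2])[:2]
yaw=np.mean([np.arctan2(dx[1],dx[0]),np.arctan2(-dy[0],dy[1])]);print("ctr",ctr,"yaw",np.arctan2(dx[1],dx[0]),np.arctan2(-dy[0],dy[1]))
r=onz("top",T([(610,42),(613,230),(705,40),(711,228)]),0.065)
rc=r.mean(0);rd=(r[0]-r[1]+r[2]-r[3]);ryaw=np.arctan2(rd[1],rd[0]);print("rest",r.round(4).tolist(),rc,"yaw",ryaw)
E
python3 est.py; cat >> est.py <<'E'
def P(o,y,pts):
    R=np.array([[np.cos(y),-np.sin(y),0],[np.sin(y),np.cos(y),0],[0,0,1]]);return np.array(pts)@R.T+o
o=np.array([ctr[0],ctr[1],0.02])
pts=[(sx*.06,sy*.055,.076) for sx,sy in((1,1),(1,-1),(-1,-1),(-1,1))]+[(-.006,.045,.121),(-.006,-.045,.121),(.006,-.045,.121),(.006,.045,.121)]
g=[(sx*.06,sy*.055,.045) for sx,sy in((1,.47),(1,-.47),(-1,-.47),(-1,.47))]
g=[(.06,.036,.045),(.06,.026,.045),(-.06,.026,.045),(-.06,.036,.045),(.06,-.036,.045),(.06,-.026,.045),(-.06,-.026,.045),(-.06,-.036,.045)]
W=P(o,yaw,pts);Q=P(np.array([rc[0],rc[1],.02]),ryaw,g)
out=[]
for n,b,f in(("top",(210,180,410,300),4),("side",(270,190,430,310),5)):
    im=cv2.imread(f"pics/{n}0.png");im=cv2.resize(im[b[1]:b[3],b[0]:b[2]],None,fx=f,fy=f,interpolation=cv2.INTER_CUBIC)
    for S in(W[:4],W[4:],Q[:4],Q[4:]):
        uv=(proj(n,S)-b[:2]+.5)*f
        cv2.polylines(im,[uv.astype(int).reshape(-1,1,2)],True,(0,0,255),1)
    out.append(cv2.resize(im,(600,int(600*im.shape[0]/im.shape[1]))))
s=np.vstack(out);s=cv2.resize(s,None,fx=min(1,600/s.shape[0]),fy=min(1,600/s.shape[0]));cv2.imwrite("pics/ov.png",s)
E
python3 est.py >/dev/null
```

```text
plate corners [[0.6489, 0.1861, 0.096], [0.624, 0.071, 0.096], [0.5037, 0.1046, 0.096], [0.5303, 0.2166, 0.096]] sides [np.float64(0.1178), np.float64(0.1249), np.float64(0.1151), np.float64(0.1225)]
ctr [0.5767109  0.14459514 0.096     ] yaw -0.26210076936697585 -0.2228030055469408
rest [[0.6959, -0.1132, 0.065], [0.5672, -0.1223, 0.065], [0.7022, -0.1766, 0.065], [0.5735, -0.1864, 0.065]] [ 0.63469072 -0.14962514  0.065     ] yaw 0.07303132558747095
```

View pics/ov.png

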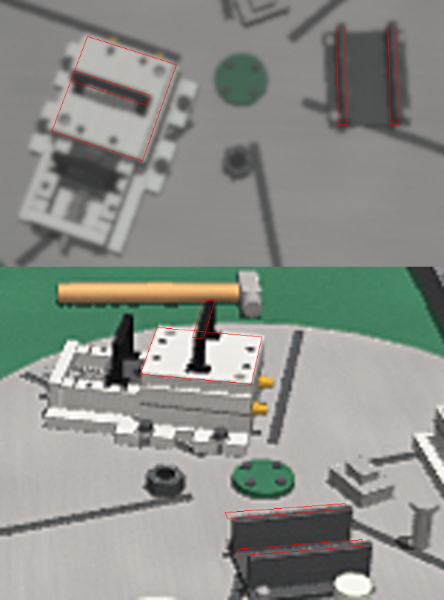

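Overlay: the plate outline fits in both views. The rest fits in top but its left end is a few mm off in side, so I'll cast the side corners as a second opinion.

```bash
python3 - <<'E'
from h import *
def S(c):return np.array(c,float)/5+[270,190]-.4
c=onz("side",S([(285,106),(475,124),(463,213),(252,194)]),0.096)
print(c.round(4).tolist(),[np.linalg.norm(c[i]-c[(i+1)%4]).round(4) for i in range(4)],c.mean(0))
for i,j in((0,1),(3,2),(3,0),(2,1)):
    d=c[j]-c[i];print(np.arctan2(d[1],d[0]))
r=onz("side",S([(416,450),(634,431),(446,515),(668,496)]),0.065);print(r.round(4).tolist(),r.mean(0))
for i,j in((0,1),(2,3)):d=r[j]-r[i];print(np.linalg.norm(d),np.arctan2(d[1],d[0]))
# core handle bar top z=.02+.099=.119 ; side crop ends
s=onz("top",np.array([(100,283),(215,325)])/4+[210,180],.112);print("core bar",s.round(4).tolist(),s.mean(0),np.linalg.norm(s[0]-s[1]))
E
```

```text
[[0.5342, 0.2162, 0.096], [0.6507, 0.1855, 0.096], [0.6283, 0.0746, 0.096], [0.5052, 0.1046, 0.096]] [np.float64(0.1205), np.float64(0.1132), np.float64(0.1267), np.float64(0.1153)] [0.57958049 0.1452047  0.096     ]
-0.25724371165958815
-0.23877498913046177
1.3166619266783661
1.3711918303200477
[[0.5772, -0.1258, 0.065], [0.698, -0.1146, 0.065], [0.5857, -0.1864, 0.065], [0.7047, -0.1763, 0.065]] [ 0.64140951 -0.15078279  0.065     ]
0.12129959127088101 0.09199080927680209
0.11946137413655944 0.08408898860028631
core bar [[0.4978, 0.2009, 0.112], [0.4767, 0.1265, 0.112]] [0.48726392 0.16372342 0.112     ] 0.0772727248153947
```

Both views agree: mould centre about (0.578, 0.145), yaw -0.245. Rest about (0.640, -0.151), yaw 0.08.

```bash
cat >> h.py <<'E'
def row(x,y,z,yaw):
    s=sense();R=np.array(s["tcp_rot"]);d=R.T@(np.array([x,y,z])-s["ee_pos"])*1000
    c=np.arctan2(R[1,0],R[0,0]);t=-(yaw-c);t=(t+np.pi)%(2*np.pi)-np.pi
    print("row",d.round(1),round(t,3),"| now",np.round(s["ee_pos"],4),"yaw",round(c,3),"t",round(s["time_s"],2),"q",np.round(s["joints"],2),"F",np.round(s["wrist_force"],1),"op",s["opening"])
E
python3 -c "
from h import *
row(.578,.145,.19,-.245)"
```

```text
row [-243.9   18.8 -525.7] 1.571 | now [0.1271 0.509  0.2086] yaw 1.326 t 0.1 q [ 1.18  0.34  1.52  0.    1.28 -0.15] F [-0.5 -0.  -1.1] op 0.08541474160013011
```

```bash
python3 -m inch '[[-244,19,-526,1.571,1],[-244,19,-526,1.571,1],[-244,19,-526,1.571,1],[-244,19,-526,1.571,1],[-244,19,-526,1.571,1],[-244,19,-526,1.571,1],[-244,19,-526,1.571,1],[-244,19,-526,1.571,1],[-244,19,-526,1.571,1],[-244,19,-526,1.571,1],[-244,19,-526,1.571,1],[-244,19,-526,1.571,1],[-244,19,-526,1.571,1],[-244,19,-526,1.571,1],[-244,19,-526,1.571,1],[-244,19,-526,1.571,1]]' 60 | tail -c 600; python3 -c "
from h import *
row(.578,.145,.114,-.245)
b=capture('side');a=capture('top');crop(b,270,130,430,250,5,'pics/s2.png');cv2.imwrite('pics/t2.png',a)"
```

```text
time_s: 1.7
ee_pos: [0.5774, 0.1459, 0.1901]
tcp_rot: [[0.971, -0.001, 0.241], [-0.241, -0.001, 0.971], [-0.0, -1.0, -0.001]]
wrist_force: [-0.1, -0.2, -1.0]
opening: 0.0854
row [ 0.9 76.1 -0.6] 0.002 | now [0.5774 0.1459 0.1901] yaw -0.243 t 1.7 q [ 0.12  0.49  1.35 -0.    1.31  0.36] F [-0.1 -0.2 -1. ] op 0.08539958207352723
```

View pics/s2.png

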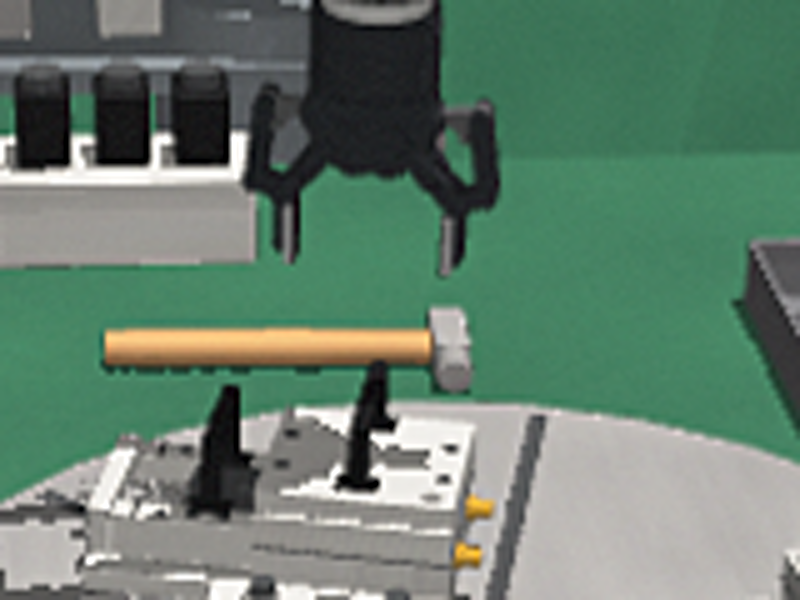

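Side view: the open fingers at (288,250) and (450,265) straddle the plate handle at (365,400), centred on it. Descend and close, then lift in small steps.

```bash
python3 -m inch '[[1,25,-1,0.002,1],[1,50,-1,0.002,1],[1,68,-1,0.002,1],[1,76,-1,0.002,1],[1,76,-1,0.002,1],[1,76,-1,0.002,0],[1,76,-1,0.002,0],[1,76,-1,0.002,0],[1,76,-1,0.002,0],[1,76,-1,0.002,0],[1,76,-1,0.002,0],[1,76,-1,0.002,0],[1,76,-1,0.002,0]]' 60 | tail -c 400
```

```text
time_s: 3.1
ee_pos: [0.5788, 0.1444, 0.1148]
tcp_rot: [[0.97, 0.001, 0.243], [-0.243, -0.001, 0.97], [0.001, -1.0, -0.001]]
wrist_force: [-0.0, -0.5, 5.4]
opening: 0.0093
```

```bash
python3 -m inch '[[0,0,0,0,0],[0,0,0,0,0],[0,-3,0,0,0],[0,-6,0,0,0],[0,-9,0,0,0],[0,-12,0,0,0],[0,-15,0,0,0],[0,-20,0,0,0],[0,-25,0,0,0],[0,-30,0,0,0],[0,-35,0,0,0],[0,-40,0,0,0],[0,-40,0,0,0],[0,-40,0,0,0]]' 80 | tail -c 400; python3 -c "
from h import *
row(.64,-.151,.17,.08)
b=capture('side');crop(b,270,130,430,250,5,'pics/s3.png')"
```

```text
time_s: 4.5
ee_pos: [0.5788, 0.1445, 0.1549]
tcp_rot: [[0.97, 0.001, 0.243], [-0.243, -0.001, 0.97], [0.002, -1.0, -0.001]]
wrist_force: [-0.3, -0.0, -6.7]
opening: 0.0084
row [ 131.2  -14.7 -271.7] -0.325 | now [0.5788 0.1445 0.1549] yaw -0.245 t 4.5 q [ 0.12  0.52  1.4  -0.    1.22  0.36] F [-0.3 -0.  -6.7] op 0.008403276634209356
```

View pics/s3.png

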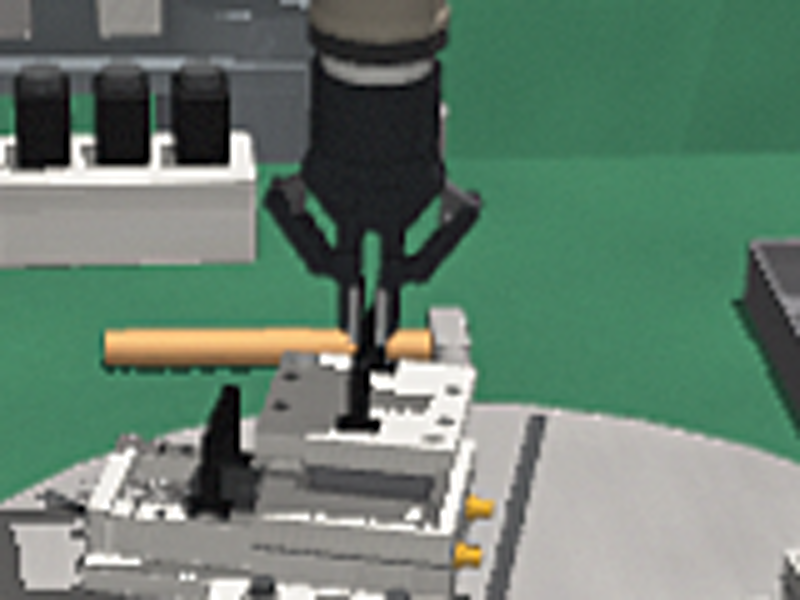

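Plate is lifted clear and level in the grip (side view: plate at (370,400), its pocket shadow below). Carry it over the rest.

```bash
python3 -m inch '[[3,-15,-7,-0.01,0],[11,-15,-23,-0.03,0],[24,-15,-50,-0.06,0],[39,-15,-80,-0.1,0],[54,-15,-112,-0.135,0],[70,-15,-144,-0.17,0],[85,-15,-176,-0.21,0],[100,-15,-207,-0.25,0],[113,-15,-235,-0.28,0],[123,-15,-255,-0.305,0],[129,-15,-267,-0.32,0],[131,-15,-272,-0.325,0],[131,-15,-272,-0.325,0],[131,-15,-272,-0.325,0],[131,-15,-272,-0.325,0]]' | tail -c 400; python3 -c "
from h import *
row(.64,-.151,.11,.08)
a=capture('top');b=capture('side');cv2.imwrite('pics/t4r.png',a);cv2.imwrite('pics/s4r.png',b)
crop(a,330,150,430,250,4,'pics/t4.png');crop(b,320,190,430,320,4,'pics/s4.png')
A=cv2.imread('pics/t4.png');B=cv2.imread('pics/s4.png');h=max(A.shape[0],B.shape[0])
f=lambda I:cv2.copyMakeBorder(I,0,h-I.shape[0],0,0,cv2.BORDER_CONSTANT)
cv2.imwrite('pics/c4.png',np.hstack([f(A)[:,:360],f(B)]))"
```

```text
time_s: 6.05
ee_pos: [0.6395, -0.1501, 0.1701]
tcp_rot: [[0.997, 0.001, -0.08], [0.08, -0.001, 0.997], [0.001, -1.0, -0.001]]
wrist_force: [-0.2, -0.7, -6.9]
opening: 0.0078
row [ 0.4 60.1 -0.9] 0.0 | now [ 0.6395 -0.1501  0.1701] yaw 0.08 t 6.05 q [-0.35  0.62  1.18 -0.    1.34 -0.43] F [-0.2 -0.7 -6.9] op 0.007843867106822425
```

View pics/c4.png

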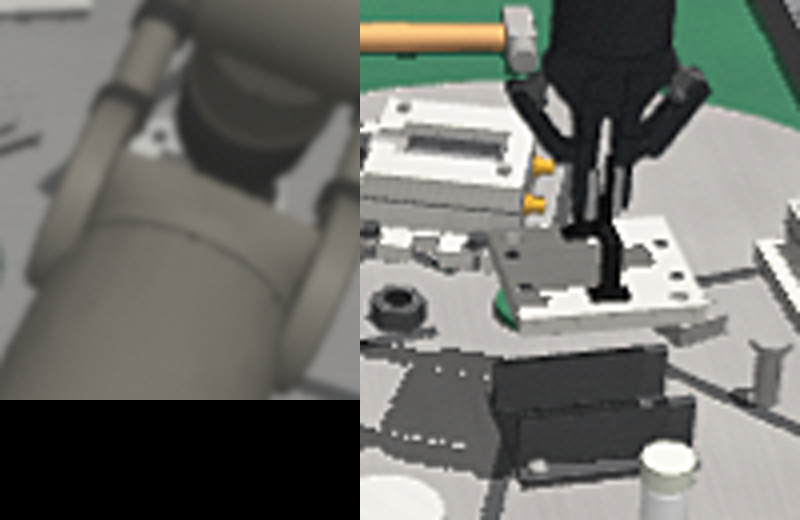

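```bash
python3 - <<'E'
from h import *
def S(c):return (np.array(c,float)-[360,0])/4+[320,190]-.4
p=onz("side",S([(523,320),(710,298),(661,217),(487,236)]),.1513)
print(p.round(4).tolist(),(p[0]+p[2])/2,(p[1]+p[3])/2,[np.linalg.norm(p[i]-p[(i+1)%4]).round(4) for i in range(4)])
d=p[1]-p[0];print(np.arctan2(d[1],d[0]))
r=onz("side",S([(495,361),(665,345),(519,408),(695,396)]),.065);print(r.round(4).tolist(),r.mean(0))
for i,j in((0,1),(2,3)):d=r[j]-r[i];print(np.linalg.norm(d),np.arctan2(d[1],d[0]))
# rest ends, refined: dark mask
E
python3 - <<'E'
from h import *
b=cv2.imread('pics/s4r.png')
crop(b,345,240,425,315,10,'pics/s5.png')
E
```

```text
[[0.5831, -0.2085, 0.1513], [0.7051, -0.1903, 0.1513], [0.6921, -0.0891, 0.1513], [0.5725, -0.1067, 0.1513]] [ 0.63759758 -0.14882134  0.1513    ] [ 0.63879245 -0.14851048  0.1513    ] [np.float64(0.1234), np.float64(0.102), np.float64(0.1209), np.float64(0.1023)]
0.1482983922179718
[[0.5786, -0.1271, 0.065], [0.6965, -0.1148, 0.065], [0.5877, -0.182, 0.065], [0.7053, -0.1755, 0.065]] [ 0.64200424 -0.14982953  0.065     ]
0.11854536938791864 0.10363307388116413
0.11778027020212714 0.05565727941221241
```

View pics/s5.png

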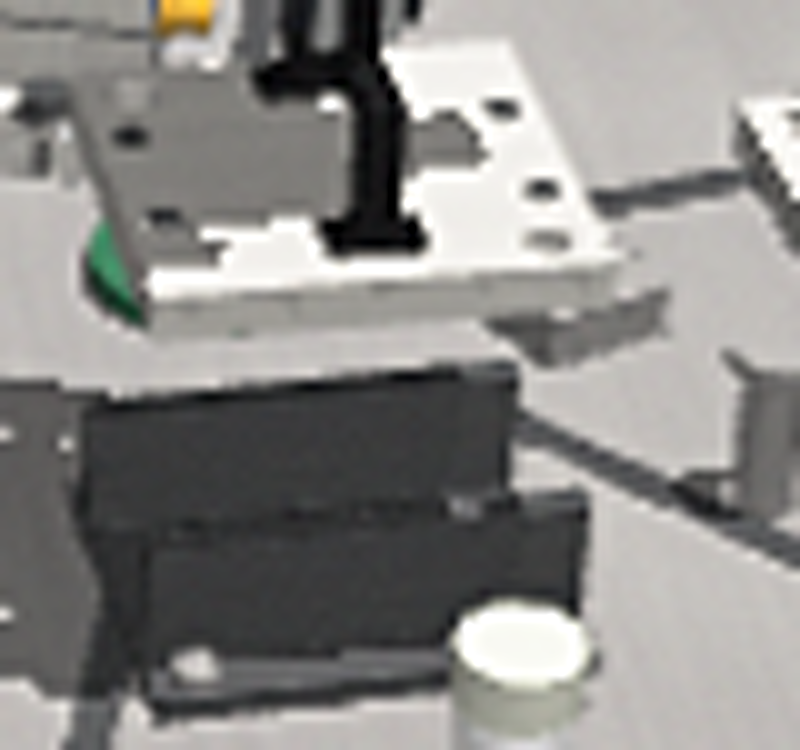

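```bash
python3 - <<'E'
from h import *
def S(c):return np.array(c,float)/10+[345,240]-.45
def L(p,i,j):
    d=p[j]-p[i];return round(np.linalg.norm(d),4),round(np.arctan2(d[1],d[0]),3)
p=onz("side",S([(150,295),(620,263),(514,40),(82,88)]),.1513)
print(p.round(4).tolist(),p.mean(0),(p[0]+p[2])/2,L(p,0,1),L(p,3,2),L(p,0,3),L(p,1,2))
r=onz("side",S([(80,403),(518,363),(140,533),(588,488)]),.065);print(r.round(4).tolist(),r.mean(0),L(r,0,1),L(r,2,3),L(r,0,2),L(r,1,3))
# bolt-heads / foot near edge z=.028
f=onz("side",S([(150,700),(155,720)]),.028);print(f)
im=cv2.imread('pics/s4r.png')
for x in(365,375,385,392):print(x,im[272:302,x].sum(1)//3)
E
```

```text
[[0.5814, -0.2059, 0.1513], [0.7021, -0.1983, 0.1513], [0.6953, -0.0877, 0.1513], [0.5764, -0.1057, 0.1513]] [ 0.6387974  -0.14940366  0.1513    ] [ 0.63838014 -0.14682499  0.1513    ] (np.float64(0.1209), np.float64(0.063)) (np.float64(0.1203), np.float64(0.15)) (np.float64(0.1004), np.float64(1.621)) (np.float64(0.1108), np.float64(1.632))
[[0.5764, -0.1269, 0.065], [0.6978, -0.1149, 0.065], [0.5849, -0.1874, 0.065], [0.7055, -0.1743, 0.065]] [ 0.64115994 -0.15089236  0.065     ] (np.float64(0.122), np.float64(0.099)) (np.float64(0.1213), np.float64(0.108)) (np.float64(0.0611), np.float64(-1.432)) (np.float64(0.0599), np.float64(-1.443))
[[ 0.58608295 -0.21017576  0.028     ]
 [ 0.58627019 -0.21871189  0.028     ]]
365 [153 160 192 192 193 200 192  28  42  60  56  58  59  58  55  57  55  58
  58  58  44  45  46  59  59  58  58  57  59  58]
375 [155 184 191 191 198 193  28  44  60  60  60  58  57  61  59  56  59  61
  66  44  49  47  56  59  58  60  60  57  58  58]
385 [177 193 191 197 194  24  45  59  58  59  57  59  59  60  56  59  59  63
  39  46  53  61  59  60  59  57  61  59  55  58]
392 [203 197 196 192 118  91  67  63  63  63  61  60  63  60  60  59  61  79
 106 102  53  55  58  60  57  59  58  49  64 182]
```

```bash
python3 - <<'E'
from h import *
im=cv2.imread('pics/top0.png').mean(2).astype(int)
for y in(200,212,224):print(y,im[y,353:396])
for x in(363,387):print(x,im[185:242,x])
E
```

```text
200 [136 129 111  94  91  92  85  67  56  62  75  79  78  77  77  78  78  78
  78  78  78  78  78  79  79  79  79  78  76  70  59  52  62  75  79  81
  81  81  90 108 126 134 134]
212 [140 137 125 101  85  81  78  72  61  53  62  75  79  77  76  77  78  79
  78  77  79  79  80  79  80  78  79  79  77  76  68  56  52  61  74  80
  79  80  82  93 114 129 136]
224 [134 136 134 120  93  79  79  73  62  55  57  67  77  81  81  79  79  79
  80  81  80  80  80  81  81  80  80  80  78  78  72  61  52  52  63  76
  80  79  79  82  92 112 128]
363 [140 140 139 138 129 107  89  80  77  76  74  72  73  73  74  75  75  74
  76  77  75  71  69  67  66  66  63  62  62  63  63  64  64  65  64  64
  61  59  57  57  57  55  55  55  58  66  79  80  70  59  55  58  67  80
 101 124 135]
387 [137 138 135 130 113  95  85  83  79  78  79  80  81  80  79  79  80  79
  78  77  75  74  73  73  74  75  75  74  76  76  75  70  68  66  65  63
  62  62  61  63  63  64  63  62  60  58  55  54  51  51  57  69  79  78
  79  82  96]
```

```bash
python3 - <<'E'
from h import *
b=onz("top",[(361.3,200),(384,200),(361.9,212),(384.8,212),(362.5,224),(385.6,224)],.065);print(b.round(4).tolist(),b.mean(0))
f=onz("top",[(355.9,212),(393.3,212)],.028);print(f,f.mean(0))
g=onz("side",np.array([(155,722)])/10+[345,240]-.45,.028);print(g)
E
```

```text
[[0.6692, -0.1115, 0.065], [0.6738, -0.1719, 0.065], [0.6362, -0.1149, 0.065], [0.6408, -0.1755, 0.065], [0.6035, -0.1183, 0.065], [0.6082, -0.1792, 0.065]] [ 0.63862284 -0.14522827  0.065     ]
[[ 0.64539312 -0.10175977  0.028     ]
 [ 0.65323688 -0.20369991  0.028     ]] [ 0.649315   -0.15272984  0.028     ]
[[ 0.58615945 -0.21955308  0.028     ]]
```

Views put the rest's middle at x ≈ 0.6405, y ≈ -0.145 to -0.1555 depending on the feature. I'll take y = -0.153 and yaw 0.10, since the gap gives ±12 mm.

```bash
python3 -c "
from h import *
row(.6405,-.153,.102,.10)"
```

```text
row [ 0.7 68.2 -2.7] -0.02 | now [ 0.6396 -0.1503  0.1702] yaw 0.08 t 6.15 q [-0.35  0.62  1.18 -0.    1.34 -0.43] F [-0.2 -0.2 -7.5] op 0.008402525516500444
```

```bash
python3 -m inch '[[1,3,-3,-0.02,0],[1,10,-3,-0.02,0],[1,22,-3,-0.02,0],[1,36,-3,-0.02,0],[1,48,-3,-0.02,0],[1,57,-3,-0.02,0],[1,63,-3,-0.02,0],[1,66,-3,-0.02,0],[1,68,-3,-0.02,0],[1,68,-3,-0.02,0],[1,68,-3,-0.02,0]]' | tail -c 400
python3 -m inch '[[0,1,0,0,0],[0,2,0,0,0],[0,3,0,0,0],[0,3.5,0,0,0],[0,3.5,0,0,0]]' | tail -c 400
python3 -c "
from h import *
b=capture('side');cv2.imwrite('pics/s6r.png',b);crop(b,345,230,425,310,7.5,'pics/s6.png')"
```

```text
time_s: 7.25
ee_pos: [0.6412, -0.1534, 0.1027]
tcp_rot: [[0.995, 0.002, -0.1], [0.1, -0.001, 0.995], [0.002, -1.0, -0.001]]
wrist_force: [-0.0, 0.1, -6.9]
opening: 0.0087
time_s: 7.75
ee_pos: [0.6411, -0.1533, 0.0991]
tcp_rot: [[0.995, 0.001, -0.1], [0.1, -0.001, 0.995], [0.001, -1.0, -0.001]]
wrist_force: [0.8, 0.1, -6.4]
opening: 0.0082
```

View pics/s6.png

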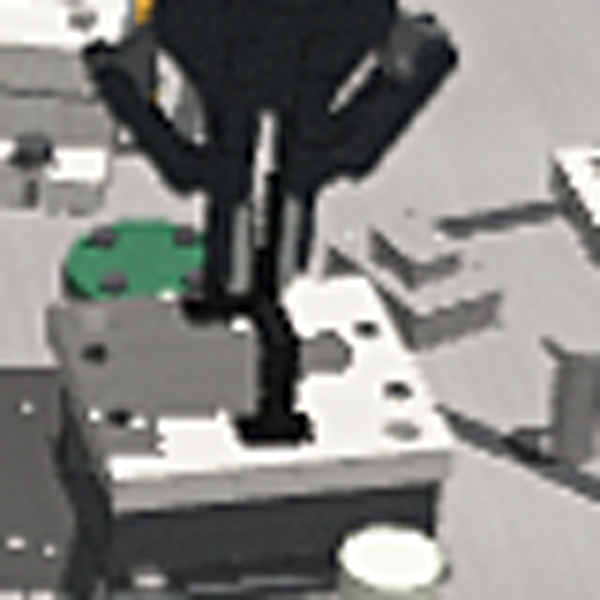

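Plate is just above the bars with the boss in the gap; the plate's near edge (112–445 px) matches the near bar's span. Lower the last millimetre or two by force.

```bash
python3 -m inch '[[0,0.5,0,0,0],[0,1,0,0,0],[0,1,0,0,0]]' | grep -E "ee_pos|force"
python3 -m inch '[[0,0.5,0,0,0],[0,1,0,0,0],[0,1,0,0,0]]' | grep -E "ee_pos|force"
```

```text
ee_pos: [0.6412, -0.1534, 0.0982]
wrist_force: [0.5, 0.2, -6.5]
ee_pos: [0.6413, -0.1536, 0.098]
wrist_force: [-2.8, 0.7, -0.4]
```

Weight has transferred to the bars (Fz -6.5 to -0.4). Release and rise.

```bash
python3 -m inch '[[0,0.3,0,0,0.15],[0,0.3,0,0,0.25],[0,0.3,0,0,0.5],[0,0.3,0,0,1],[0,0.3,0,0,1],[0,0.3,0,0,1],[0,0.3,0,0,1],[0,-20,0,0,1],[0,-50,0,0,1],[0,-90,0,0,1],[0,-90,0,0,1],[0,-90,0,0,1]]' | tail -c 350
python3 -c "
from h import *
row(.487,.165,.19,-.245)"
```

```text
time_s: 9.6
ee_pos: [0.6415, -0.1535, 0.189]
tcp_rot: [[0.995, 0.005, -0.1], [0.1, -0.003, 0.995], [0.004, -1.0, -0.003]]
wrist_force: [0.9, -0.4, -0.0]
opening: 0.0851
row [-121.7   -2.5  332.4] 0.345 | now [ 0.6415 -0.1535  0.189 ] yaw 0.1 t 9.6 q [-0.35  0.61  1.15 -0.    1.38 -0.45] F [ 0.9 -0.4 -0. ] op 0.08512569049932775
```

```bash
python3 -m inch '[[-8,-3,20,0.02,1],[-27,-3,70,0.08,1],[-46,-3,120,0.13,1],[-64,-3,170,0.18,1],[-83,-3,220,0.23,1],[-100,-3,270,0.28,1],[-112,-3,305,0.32,1],[-122,-3,332,0.345,1],[-122,-3,332,0.345,1],[-122,-3,332,0.345,1],[-122,-3,332,0.345,1]]' | tail -c 350
python3 - <<'E'
from h import *
a=capture('top');b=capture('side');cv2.imwrite('pics/t7r.png',a);cv2.imwrite('pics/s7r.png',b)
crop(a,340,165,410,265,6,'pics/A.png');crop(b,280,150,340,250,6,'pics/B.png')
cv2.imwrite('pics/c7.png',np.hstack([cv2.imread('pics/A.png'),cv2.imread('pics/B.png')]))
print(onz('side',np.array([(231,88)])/5+[270,190]-.4,.119))
E
```

```text
time_s: 10.7
ee_pos: [0.4869, 0.1637, 0.1898]
tcp_rot: [[0.97, 0.003, 0.243], [-0.243, -0.003, 0.97], [0.004, -1.0, -0.002]]
wrist_force: [1.0, -0.2, 0.1]
opening: 0.0854
[[0.4987113  0.19827247 0.119     ]]
```

View pics/c7.png

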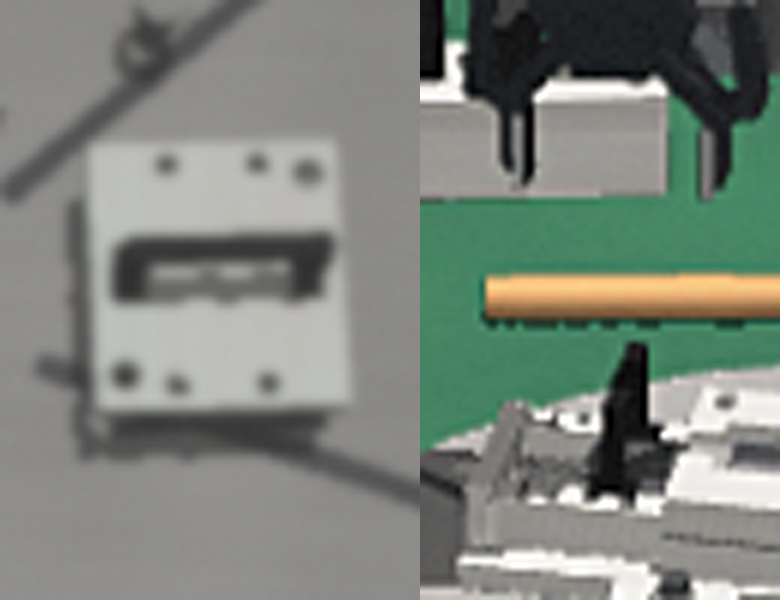

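```bash
python3 - <<'E'
from h import *
im=cv2.imread('pics/t7r.png').mean(2).astype(int);im0=cv2.imread('pics/top0.png').mean(2).astype(int)
def cross(v,x0,lv):
    # first rising/last falling crossing
    k=np.where(v>lv)[0];i,j=k[0],k[-1]
    return x0+i-(v[i]-lv)/(v[i]-v[i-1]), x0+j+(v[j]-lv)/(v[j]-v[j+1])
P=[]
for y in(194,197,200,217,220,223,226):
    a,b=cross(im[y,345:410],345,165);P.append((a,y,b))
    print(y,round(a,2),round(b,2),im[y,348:357])
for x in(358,372,376,390):
    v=im[180:245,x];print(x,cross(v,180,165))
q=np.array([( (a+b)/2,y) for a,y,b in P]);print(onz('top',q,.079).round(4).tolist())
for x in(358,372,376,390):
    a,b=cross(im[180:245,x],180,165);w=onz('top',[(x,a),(x,b)],.079);print(w.round(4).tolist(),w.mean(0))
for y in(196,204,208,212,216,220):
    v=im0[y];l=[c for c in range(345,362) if v[c]>110>=v[c+1]];r=[c for c in range(386,402) if v[c]<110<=v[c+1]]
    if l and r:
        l=l[-1]+(v[l[-1]]-110)/(v[l[-1]]-v[l[-1]+1]);r=r[0]+(110-v[r[0]])/(v[r[0]+1]-v[r[0]])
        w=onz('top',[(l,y),(r,y)],.024);print("foot",y,round(l,2),round(r,2),w[:,1].round(4),w.mean(0).round(4))
E
```

```text
194 354.58 395.46 [115 129 136 138 138 137 151 175 187]
197 354.66 395.8 [141 140 139 136 130 129 146 175 188]
200 354.82 396.06 [142 139 126 102  87  98 134 172 188]
217 355.74 397.06 [142 142 139 125 102  89 103 139 174]
220 355.75 397.3 [143 143 140 127 101  88 101 138 174]
223 355.82 397.43 [131 133 133 124 100  86  97 134 172]
226 356.0 397.63 [ 85  86  85  79  70  68  85 126 165]
358 (np.float64(188.5), np.float64(232.15))
372 (np.float64(188.16666666666666), np.float64(232.06382978723406))
376 (np.float64(188.1875), np.float64(231.64))
390 (np.float64(187.94117647058823), np.float64(231.25714285714287))
[[0.6841, -0.1456, 0.079], [0.6759, -0.1466, 0.079], [0.6677, -0.1475, 0.079], [0.6216, -0.1524, 0.079], [0.6135, -0.1531, 0.079], [0.6054, -0.1537, 0.079], [0.5974, -0.1546, 0.079]]
[[0.6959, -0.0998, 0.079], [0.5772, -0.1066, 0.079]] [ 0.6365418  -0.10322188  0.079     ]
[[0.6997, -0.1368, 0.079], [0.5802, -0.1429, 0.079]] [ 0.63994336 -0.13986499  0.079     ]
[[0.7004, -0.1474, 0.079], [0.5822, -0.1532, 0.079]] [ 0.64128609 -0.15031496  0.079     ]
[[0.7039, -0.1844, 0.079], [0.586, -0.1895, 0.079]] [ 0.6449561  -0.18693602  0.079     ]
foot 196 358.5 389.18 [-0.1066 -0.191 ] [ 0.696  -0.1488  0.024 ]
foot 204 355.4 392.0 [-0.0994 -0.1998] [ 0.6731 -0.1496  0.024 ]
foot 208 355.41 392.33 [-0.1    -0.2012] [ 0.6617 -0.1506  0.024 ]
foot 212 355.62 392.81 [-0.1013 -0.203 ] [ 0.6504 -0.1521  0.024 ]
foot 216 355.81 393.0 [-0.1025 -0.204 ] [ 0.6391 -0.1532  0.024 ]
foot 220 356.44 393.24 [-0.1049 -0.2051] [ 0.6279 -0.155   0.024 ]
```

```bash
python3 - <<'E'
from h import *
im=cv2.imread('pics/s7r.png').mean(2).astype(int);im0=cv2.imread('pics/side0.png').mean(2).astype(int)
for x in(364,368,372,376,380):
    print(x,"now",im[285:320,x]);print("    t0",im0[272:320,x])
E
```

```text
364 now [238 238 235 233 235 236 236 242 238 142 147 151 152  97  47  53  55  54
  56  54  78 110 185 108 110  47  77 188 180 176 177 176 177 179 179]
    t0 [ 45  91 198 184 182 186 182 122  86  64  60  63  61  59  60  60  57  58
  57  58  77  98  93  54  58  61  59  60  58  57  56  52  75 162 195 182
 102 107  46  77 187 179 175 175 175 177 176 177]
368 now [235 235 233 231 235 235 237 238 196 142 150 156 150  41  51  56  56  54
  56  55  52  41  40  51  84  59 122 190 179 179 177 178 179 181 179]
    t0 [ 46  93 194 181 182 182 150  89 102  55  58  61  60  58  61  59  58  56
  58  73  98  97 105  49  60  63  60  58  60  58  56  59  56  69  93  93
  95  75  56 121 188 177 177 176 176 177 178 177]
372 now [234 233 233 233 234 235 238 238 165 148 151 150 100  43  55  57  55  55
  56  52  44  44  54 105  47  63 151 192 186 182 182 184 181 178 180]
    t0 [ 97 194 184 180 184 185 124  88  70  55  56  59  62  58  63  57  58  59
  62  87  95  95  64  58  60  61  61  60  61  59  58  57  56  72  96  98
  96  44  61 152 190 185 181 180 181 180 179 178]
376 now [111  69  60 171 255 246 243 222 130 148 151 148  66  51  57  57  55  57
  57  63  43  46  53  94  48  83 200 184 180 179 177 179 180 182 180]
    t0 [184 181 180 182 188 179  80  92  51  60  60  60  61  60  60  57  57  60
  68  84 101 106  54  60  60  59  59  60  58  60  56  57  68 100  94  95
  84  47  83 198 184 179 176 177 176 180 180 179]
380 now [ 13  19  18  13  75 214 247 190 142 149 149 127  41  55  56  53  56  56
  55  50  43  55 105  51  63 146 194 183 182 179 181 178 178 178 176]
    t0 [179 181 185 184 183 130  87  90  54  60  60  62  60  61  57  58  56  58
  74  96  93  78  56  60  59  62  60  61  57  57  59  57  81  95  96  96
  46  62 146 191 184 179 179 177 177 176 177 174]
```

```bash
python3 - <<'E'
from h import *
yaw=.103;n=np.array([-np.sin(yaw),np.cos(yaw),0]);c=np.array([.641,-.153,0])
def e(name,pts,z,off):
    w=onz("side",pts,z);print(name,((w-c)@n*1000-off).round(1), "-> centre offset along rest y, mm")
e("far bar far edge",[(372,277.87),(380,277.0)],.065,36)
e("far bar near edge",[(372,279.95),(380,279.5)],.065,26)
e("near bar far edge",[(372,290.3),(380,290.1)],.065,-26)
e("near bar near edge",[(372,293.6),(380,293.0)],.065,-36)
e("foot near top",[(372,308.6),(380,307.6)],.028,-50)
e("foot near bottom",[(372,310.7),(380,309.7)],.020,-50)
e("plate top edge",[(372,292.7),(368,293.1),(380,291.8)],.079,-55)
e("plate bottom edge",[(372,297.0),(368,297.6),(380,296.2)],.065,-55)
E
```

```text
far bar far edge [-2.7 -2.1] -> centre offset along rest y, mm
far bar near edge [-2.4 -3.8] -> centre offset along rest y, mm
near bar far edge [2.9 0.4] -> centre offset along rest y, mm
near bar near edge [-1.4 -2.2] -> centre offset along rest y, mm
foot near top [-2.6 -1.8] -> centre offset along rest y, mm
foot near bottom [-1.1 -0.4] -> centre offset along rest y, mm
plate top edge [2.5 2.5 3. ] -> centre offset along rest y, mm
plate bottom edge [3.  2.1 3.1] -> centre offset along rest y, mm
```

Side-view edges put the plate about 4 mm too far toward +y of the rest (top-view foot edges say 3 mm). There's plenty of time, so I'll re-grip and shift it 4 mm.

```bash
python3 -c "
from h import *
row(.641,-.1535,.16,.10)"
```

```text
row [ 226.3   31.5 -269.9] -0.346 | now [0.4871 0.1635 0.19  ] yaw -0.246 t 10.8 q [ 0.18  0.34  1.59 -0.    1.21  0.42] F [-0.7 -0.6 -0.2] op 0.08568305181728718
```

```bash
python3 -m inch '[[25,0,-30,-0.04,1],[55,0,-65,-0.08,1],[85,0,-101,-0.13,1],[115,0,-137,-0.18,1],[145,0,-173,-0.22,1],[175,5,-209,-0.27,1],[205,15,-244,-0.32,1],[220,25,-262,-0.34,1],[226,31,-270,-0.346,1],[226,31,-270,-0.346,1],[226,31,-270,-0.346,1]]' | tail -c 350
python3 -c "
from h import *
row(.641,-.1535,.098,.10)"
```

```text
time_s: 11.9
ee_pos: [0.6403, -0.1528, 0.1606]
tcp_rot: [[0.995, 0.003, -0.099], [0.099, -0.002, 0.995], [0.003, -1.0, -0.003]]
wrist_force: [0.4, 0.6, 0.1]
opening: 0.0852
row [ 0.5 62.6 -0.6] -0.0 | now [ 0.6403 -0.1528  0.1606] yaw 0.1 t 11.9 q [-0.35  0.62  1.19 -0.    1.32 -0.45] F [0.4 0.6 0.1] op 0.08520491507733066
```

```bash
python3 -m inch '[[0.5,25,-0.6,0,1],[0.5,48,-0.6,0,1],[0.5,60,-0.6,0,1],[0.5,62.5,-0.6,0,1],[0.5,62.5,-0.6,0,0],[0.5,62.5,-0.6,0,0],[0.5,62.5,-0.6,0,0],[0.5,62.5,-0.6,0,0],[0.5,62.5,-0.6,0,0],[0.5,62.5,-0.6,0,0],[0.5,62.5,-0.6,0,0],[0.5,62.5,-0.6,0,0],[0.5,62.5,-0.6,0,0],[0.5,62.5,-0.6,0,0]]' 80| tail -c 350
python3 -m inch '[[0,-2,0,0,0],[0,-4,0,0,0],[0,-4,-1,0,0],[0,-4,-2.5,0,0],[0,-4,-4,0,0],[0,-4,-4,0,0],[0,-3,-4,0,0],[0,-2,-4,0,0],[0,-1.5,-4,0,0],[0,-1.5,-4,0,0]]' | tail -c 350
```

```text
time_s: 13.3
ee_pos: [0.6414, -0.1537, 0.0989]
tcp_rot: [[0.995, 0.005, -0.099], [0.099, -0.003, 0.995], [0.004, -1.0, -0.003]]
wrist_force: [-1.5, 0.8, 6.4]
opening: 0.0081
time_s: 14.3
ee_pos: [0.6417, -0.1575, 0.1002]
tcp_rot: [[0.995, 0.004, -0.099], [0.099, -0.003, 0.995], [0.004, -1.0, -0.003]]
wrist_force: [-0.4, 0.6, -6.4]
opening: 0.008
```

```bash
python3 -m inch '[[0,0.5,0,0,0],[0,1,0,0,0],[0,1.3,0,0,0],[0,1.3,0,0,0]]' | grep -E "ee_pos|force"
python3 -m inch '[[0,0.3,0,0,0],[0,0.6,0,0,0],[0,0.6,0,0,0]]' | grep -E "ee_pos|force"
```

```text
ee_pos: [0.6417, -0.1576, 0.099]
wrist_force: [-0.2, 0.5, -6.4]
ee_pos: [0.6418, -0.1577, 0.0989]
wrist_force: [-1.7, 0.1, -2.2]
```

```bash
python3 -m inch '[[0,0.3,0,0,0],[0,0.4,0,0,0],[0,0.4,0,0,0]]' | grep -E "ee_pos|force"
python3 -m inch '[[0,0.2,0,0,0.15],[0,0.2,0,0,0.25],[0,0.2,0,0,0.5],[0,0.2,0,0,1],[0,0.2,0,0,1],[0,0.2,0,0,1],[0,0.2,0,0,1],[0,-20,0,0,1],[0,-50,0,0,1],[0,-90,0,0,1],[0,-90,0,0,1],[0,-90,0,0,1]]' | tail -c 350
python3 -c "
from h import *
row(.486,.166,.17,-.245)"
```

```text
ee_pos: [0.6418, -0.1577, 0.0989]
wrist_force: [-3.4, 0.8, -0.3]
time_s: 16.5
ee_pos: [0.6417, -0.1576, 0.19]
tcp_rot: [[0.995, 0.007, -0.099], [0.099, -0.004, 0.995], [0.007, -1.0, -0.005]]
wrist_force: [-1.1, -0.8, -1.2]
opening: 0.0852
row [-122.9   17.6  337.5] 0.345 | now [ 0.6417 -0.1576  0.19  ] yaw 0.1 t 16.5 q [-0.36  0.61  1.14 -0.    1.38 -0.46] F [-1.1 -0.8 -1.2] op 0.08520146833082529
```

```bash
python3 -m inch '[[-8,-3,20,0.02,1],[-27,-3,70,0.08,1],[-46,-3,120,0.13,1],[-64,-3,170,0.18,1],[-83,-3,220,0.23,1],[-100,0,270,0.28,1],[-112,8,305,0.32,1],[-123,15,337,0.345,1],[-123,17,337,0.345,1],[-123,17,337,0.345,1],[-123,17,337,0.345,1]]' | tail -c 350
python3 - <<'E'
from h import *
row(.486,.166,.093,-.245)
a=capture('top');b=capture('side');cv2.imwrite('pics/t8r.png',a);cv2.imwrite('pics/s8r.png',b)
crop(a,340,165,410,265,6,'pics/A.png');crop(b,280,150,340,250,6,'pics/B.png')
cv2.imwrite('pics/c8.png',np.hstack([cv2.imread('pics/A.png'),cv2.imread('pics/B.png')]))
im=b.mean(2).astype(int)
for x in(364,372,380):print(x,im[285:305,x])
E
```

```text
time_s: 17.6
ee_pos: [0.4863, 0.1646, 0.1701]
tcp_rot: [[0.97, 0.006, 0.243], [-0.243, -0.004, 0.97], [0.007, -1.0, -0.003]]
wrist_force: [0.0, -0.3, 0.3]
opening: 0.085
row [-1.2 77.1  1.5] -0.001 | now [0.4863 0.1646 0.1701] yaw -0.246 t 17.6 q [ 0.18  0.35  1.62 -0.01  1.16  0.43] F [ 0.  -0.3  0.3] op 0.08497275081414275
364 [236 239 235 237 234 236 237 235 243 239 125 137 154 154  95  46  53  53
  52  59]
372 [234 234 234 232 233 235 235 239 237 156 143 150 150 102  45  54  56  54
  54  56]
380 [ 30  14   6  19  19  73 212 247 191 141 147 152 128  42  55  54  58  57
  55  50]
```

View pics/c8.png

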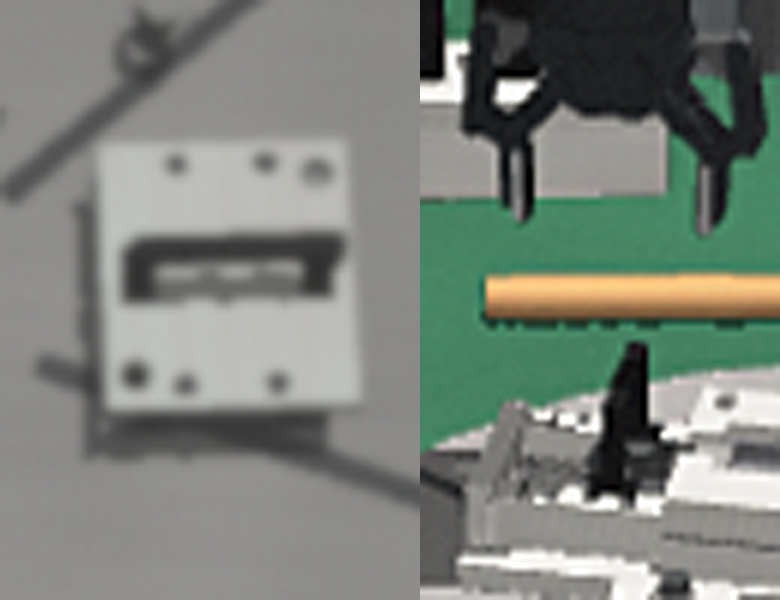

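Plate shifted 4 mm as intended and lies square on the rest. The dark strips seen in top are shaded bar faces, not the bar tops, which explains the earlier disagreement. Fingers straddle the core handle, so descend and close.

```bash
python3 -m inch '[[-1,25,1,0,1],[-1,50,1,0,1],[-1,70,1,0,1],[-1,77,1,0,1],[-1,77,1,0,1],[-1,77,1,0,0],[-1,77,1,0,0],[-1,77,1,0,0],[-1,77,1,0,0],[-1,77,1,0,0],[-1,77,1,0,0],[-1,77,1,0,0],[-1,77,1,0,0],[-1,77,1,0,0],[-1,77,1,0,0]]' 80 | tail -c 350
python3 - <<'E'
from h import *
b=capture('side');cv2.imwrite('pics/s9r.png',b);crop(b,270,170,370,245,8,'pics/s9.png')
a=capture('top');cv2.imwrite('pics/t9r.png',a)
E
```

```text
time_s: 19.2
ee_pos: [0.4882, 0.165, 0.0944]
tcp_rot: [[0.97, 0.011, 0.245], [-0.245, -0.004, 0.97], [0.012, -1.0, -0.001]]
wrist_force: [5.2, -2.7, 4.4]
opening: 0.0074
```

Picture budget is used up (12), so I continue with numbers. I'll find the home stop by nudging inward and watching the force, then draw from that reference.

```bash
cat > st.py <<'E'
from h import *
s=sense();p=np.array(s["ee_pos"]);e=np.array([np.cos(-.245),np.sin(-.245)])
print("t",round(s["time_s"],2),"along x mm",round(float((p[:2]-[.578,.145])@e)*1000,2),"across",round(float((p[:2]-[.578,.145])@[-e[1],e[0]])*1000,2),"z",round(p[2],4),"Fx",round(float(np.array(s["wrist_force"])[:2]@e),2),"Fz",round(s["wrist_force"][2],1),"op",round(s["opening"],4),"tilt",np.round(s["tcp_rot"][2][0],3))
E
python3 st.py; for i in 1; do :; done
python3 -m inch '[[0,0,0,0,0],[0,0,0,0,0],[0,0,0,0,0]]' >/dev/null; python3 st.py
python3 -m inch '[[1,0,0,0,0],[1,0,0,0,0]]' >/dev/null; python3 st.py
python3 -m inch '[[1,0,0,0,0],[1,0,0,0,0]]' >/dev/null; python3 st.py
```

```text
t 19.3 along x mm -92.0 across -2.39 z 0.0944 Fx 5.67 Fz 6.1 op 0.0075 tilt 0.012
t 19.6 along x mm -91.53 across -2.4 z 0.0945 Fx 5.0 Fz 0.1 op 0.0076 tilt 0.013
t 19.8 along x mm -90.43 across -2.42 z 0.0945 Fx 4.51 Fz 0.3 op 0.0079 tilt 0.013
t 20.0 along x mm -89.37 across -2.43 z 0.0945 Fx 3.71 Fz 1.6 op 0.0078 tilt 0.013
```

```bash
for i in 1; do python3 -m inch '[[1,0,0,0,0],[1,0,0,0,0]]' >/dev/null; python3 st.py; done
python3 -m inch '[[1,0,0,0,0],[1,0,0,0,0]]' >/dev/null; python3 st.py
python3 -m inch '[[1,0,0,0,0],[1,0,0,0,0]]' >/dev/null; python3 st.py
```

```text
t 20.2 along x mm -88.92 across -2.44 z 0.0944 Fx 1.0 Fz 2.8 op 0.0073 tilt 0.011
t 20.4 along x mm -88.9 across -2.45 z 0.0944 Fx -1.5 Fz 6.7 op 0.0076 tilt 0.009
t 20.6 along x mm -88.9 across -2.45 z 0.0945 Fx -2.37 Fz 5.6 op 0.0073 tilt 0.007
```

Home stop found at -89.0 mm along the mould x (Fx flips sign). Draw out 25 mm slowly.

```bash
python3 -m inch '[[-1,0,0,0,0],[-3,0,0,0,0],[-5,0,0,0,0],[-7,0,0,0,0],[-9,0,0,0,0],[-11,0,0,0,0],[-13,0,0,0,0],[-15,0,0,0,0],[-17,0,0,0,0],[-19,0,0,0,0],[-21,0,0,0,0],[-23,0,0,0,0],[-24,0,0,0,0],[-25,0,0,0,0],[-25,0,0,0,0],[-25,0,0,0,0],[-25,0,0,0,0]]' >/dev/null; python3 st.py
```

```text
t 22.3 along x mm -111.69 across -2.21 z 0.0945 Fx 8.36 Fz -1.6 op 0.0076 tilt 0.012
```

```bash
python3 -m inch '[[-1.5,0,0,0,0],[-3,0,0,0,0],[-3,0,0,0,0],[-3,0,0,0,0]]' >/dev/null; python3 st.py
python3 -m inch '[[0,0,0,0,0],[0,0,0,0,0],[0,0,0,0,0]]' >/dev/null; python3 st.py
```

```text
t 22.7 along x mm -112.64 across -2.18 z 0.0945 Fx 9.33 Fz -3.3 op 0.0078 tilt 0.016
t 23.0 along x mm -110.77 across -2.18 z 0.0945 Fx 7.96 Fz -2.9 op 0.0078 tilt 0.019
```

```bash
python3 -m inch '[[-2,0,0,0,0],[-4,0,0,0,0],[-5.3,0,0,0,0],[-5.3,0,0,0,0],[-5.3,0,0,0,0],[-5.3,0,0,0,0],[-5.3,0,0,0,0]]' >/dev/null; python3 st.py
python3 - <<'E'
from h import *
import subprocess
b=capture('side');cv2.imwrite('pics/s10r.png',b)
b=capture('top');cv2.imwrite('pics/t10r.png',b)
E
python3 st.py
```

```text
t 23.7 along x mm -113.95 across -2.14 z 0.0945 Fx 9.11 Fz -2.4 op 0.0079 tilt 0.023
t 23.8 along x mm -113.91 across -2.14 z 0.0945 Fx 9.32 Fz -2.5 op 0.0071 tilt 0.023
```

```bash
python3 - <<'E'
from h import *
e=np.array([np.cos(-.245),np.sin(-.245),0]);n=np.array([-e[1],e[0],0]);c=np.array([.578,.145,0])
xs=np.arange(-.165,-.064,.0025)
print("x",(xs*1000).round().astype(int))
for cam,ims in(("side",("side0","s10r")),("top",("top0","t10r"))):
  for y,z in((.02,.066),(.01,.066),(-.02,.066),(-.027,.066),(-.036,.06),(-.042,.06)):
    P=np.array([c+x*e+y*n+[0,0,z] for x in xs]);uv=proj(cam,P).astype(np.float32)
    for f in ims:
        im=cv2.imread(f"pics/{f}.png").mean(2).astype(np.float32)
        print(cam,f,y,cv2.remap(im,uv[:,:1],uv[:,1:],cv2.INTER_LINEAR)[:,0].astype(int))
E
```

```text
x [-165 -162 -160 -158 -155 -152 -150 -148 -145 -142 -140 -137 -135 -132
 -130 -127 -125 -122 -120 -117 -115 -112 -110 -107 -105 -102 -100  -97
  -95  -92  -90  -87  -85  -82  -80  -77  -75  -72  -70  -67  -65]
side side0 0.02 [217 237 237 239 242 195 127 120 134 139 139 139 144 142 141 143 142 140
 141 142 141 135 116  75  31  12  18  16  34  77  98 100  99  97  97  95
  86  95 143 235 241]
side s10r 0.02 [141 120 120 120 124 110  96 126 140 145 147 142  76  31  17  21  19  17
  36  68  99 101  99  90  71  46  39  37  50  76  84  77  96 141 183 185
 185 183 181 182 214]
side side0 0.01 [223 234 237 239 246 170 124 121 148 148 143 142 145 141 145 145 144 145
 145 143 143 134 113 101  60  28  14  20  15  47  79  94  95  93  90  87
  83  68 183 240 246]
side s10r 0.01 [139 123 120 122 122 101  91 107 147 146 149 127  82  40  22  17  19  20
  14  34  44  43  38  41  44  47  48  48  59  82  95  91  85 141 169 178
 175 168 161 167 197]
side side0 -0.02 [223 236 237 238 234 171 128 137 188 167 148 129 114 108 131 142 152 146
 122 137 143 139 122  98  47  23  16  18  17  14  14  18  21  19 
[... 2824 characters left out ...]
1 177 174 176 180 181 173 155 142 157 175 175 156 129
 112 127 155 175 181 175 156 120  99 116 144 163 170 164 142 112  96 115
 152 175 181 173 151]
top t10r -0.036 [ 59  62  67  74  82  89  95  97  99 100  98  96 109 140 163 163 142 114
 100 115 144 165 169 164 148 116 106 128 159 178 184 179 160 127 106 124
 157 178 185 186 179]
top top0 -0.042 [ 99 118 131 138 137 133 134 140 143 146 141 127 120 129 143 148 141 129
 119 123 136 146 149 149 144 131 127 136 141 147 152 150 144 132 123 129
 144 150 150 150 136]
top t10r -0.042 [ 70  74  78  83  84  85  89  93  95  97  97  97 107 127 144 150 141 130
 119 124 137 148 151 150 144 132 128 138 143 148 153 151 146 133 124 130
 146 151 152 154 147]
```

Draw is confirmed. Slide features moved about 25 mm in both views (24–25.4). The block's outer edge lies at about -135 mm, against the scribed line at -135 to -137. The spring force, 9.2 N, matches the mark. Last check on the plate, then hand in.

```bash
python3 - <<'E'
from h import *
im=cv2.imread('pics/t10r.png').mean(2).astype(int);im8=cv2.imread('pics/t8r.png').mean(2).astype(int)
print("rest region diff vs after placing:",np.abs(im[180:240,350:402]-im8[180:240,350:402]).mean())
s=sense();print(s["time_s"],np.round(s["wrist_force"],1),np.round(s["ee_pos"],4),s["opening"])
print(finish_job())
E
```

```text
rest region diff vs after placing: 0.5044871794871795
23.8 [ 8.7 -3.8 -2.5] [0.467  0.1705 0.0945] 0.007145529694733184
the job is handed in; nothing more can be done
None
```

The mould is open and the job is handed in at 23.8 s: the top plate lies on the rest, let go, and the gripper is still holding the side core drawn to its mark. No verdict came back.

- **Plate:** I lifted it straight up by its handle, laid it across the two bars with its boss in the gap, and released it only once the wrist force showed the bars carried its weight. The first placing measured 3–4 mm off centre, so I gripped it again and moved it 4 mm. Later pictures show it lying square and not moving since.
- **Side core:** I found its home stop by touch and drew it 25 mm from there. Features on the slide moved 24–25.4 mm in most of the image comparisons (one, taken near the handle, read about 26.5), and the block's edge read about -135 mm against the scribed line at -135 to -137. The pull was about 9 N, as expected at the mark.

**Checks that disagreed or were not made:**
- **Rest position:** Measuring the rest from the dark strips in the top view put its middle up to 8 mm from the other readings. I took those strips to be shaded bar faces and went with the side-view edges and the foot. Plate centring is therefore good to a few mm.
- **Final draw:** I had used all 12 picture views by then, so I checked the draw from pixel values only.
- **Bystanders:** I did not measure them again at the end, but nothing passed near them.

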